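# Bleed the leak-test manifold and take off its outlet cap

### The job

On the leak-test manifold, first push the red vent plunger fully in, keep it in for one second to bleed off trapped pressure, and let it spring back out. Then unscrew the yellow outlet cap - this outlet serves fuel gas or nitrogen, so the thread may be left- or right-hand: try it both ways and turn it the way it gives - and lift it straight up off the outlet once it is free. Finish while holding the cap in the gripper, level and well clear above its outlet, and leave the loose stock on the tray and counter where it is.

Things in the scene. Friction and masses are not known exactly. Their poses are not given: they have to be found in the camera images.
- cap_center (a point): Centre (half-way up, on the axis) of the loose yellow outlet cap: round, fluted, 54 mm diameter, 40 mm high, about 90 g, axis vertical, flat closed top 20 mm above this point. Best gripped round its upper 12 mm. The frame turns with the cap, z up. It hardly rises while it turns, stays at the angle where it is left and may be turned in several grasps.
- cap_mark (a point): Outer part of the black stripe on the cap's flat top, 20 mm out from its axis and 20 mm above cap_center: shows how far it has turned. At the start the cap's axes are parallel to the manifold's, and the stripe points to the manifold's front (-x).
- outlet (a point): Centre of the top of the brass hexagon seat under the cap (60 mm across), on the outlet's axis; z up, axes parallel to the manifold's. The cap's lower edge is 0.5 mm above this point. The threaded spigot inside the cap is 45 mm in diameter and 28.5 mm high. The aluminium block's flat top is 12 mm below this point.
- manifold: Fixed manifold, origin on the counter under its centre, x to its back, y to its left, z up. Steel tray 220 (x) x 330 (y) mm. Aluminium block along y, 60 x 240 mm, top at 62 mm; on it the capped outlet at y = -85 mm, and at y = 5 and 75 mm, in either order, the vent valve and a steel-topped brass relief valve, 40 mm high (not used). All else on the tray is below 76 mm.
- vent_top (a point): Centre of the top of the red mushroom button (32 mm diameter) of the vent plunger, 110 mm above the counter when out; it moves with the button. It is pushed straight down.
- vent (a joint): Stroke of the vent plunger in m: 0 out, 0.010 fully in (solid stop). Spring: 6 N at the start of the stroke, 12 N fully in; it springs back by itself.
- reducer: Bystander: loose copper reducer, 43 mm diameter, 52 mm high, standing on the tray in front of the block; origin at its foot.
- coupling: Bystander: loose copper coupling, 35 mm diameter, 34 mm high, on the tray in front of the block; origin at its foot.
- wrench: Bystander: 200 mm wrench lying on the counter to the left.
- solvent_tin: Bystander: round tin with a green band, 86 mm diameter, 124 mm high, on the right; origin at its foot.
- tape_roll: Bystander: white roll, 104 mm diameter, 48 mm high, front right; origin at its foot.
- big_reducer: Bystander: copper reducer, 62 mm diameter, 85 mm high, on the left; origin at its foot.
- cap: The same cap; origin 20 mm under cap_center. As found it is solid in the tightening sense after at most 10 degrees of play (the fingers then slip round it; 0.4 to 1 N m on the tool at a 60 N grip, less at a weak one) and turns easily in the loosening sense (under 0.2 N m). Which sense differs from start to start and does not show. After 125 degrees (2.2 rad) of loosening it lifts straight off; it is free up to 220 degrees.
Not all that is in view belongs to the job. Of the things that look like the cap, the middle-sized one is meant.

How it is judged (in metres and radians):
On the way, in this order (a step that is already met when the one before it is completed fails the run):
1. vent plunger held fully in for about a second, the cap not yet turned (value of joint vent above 0.009 m and angle between the x axis of cap_center and the x axis of outlet, either way round below 0.3 rad), for 0.8 s.
2. vent plunger back out, then the cap unscrewed by more than 1 rad while still down on the outlet (value of joint vent below 0.002 m and angle between the x axis of cap_center and the x axis of outlet, either way round above 1 rad and z of cap_center in the frame of outlet below 0.03 m).
3. cap lifted clear of the spigot, straight up (z of cap_center in the frame of outlet above 0.055 m and horizontal distance between cap_center and outlet below 0.05 m).
At the end, for the whole second after the job is handed in: Cap gripped by the fingers (over 3 N), its centre over 60 mm above the outlet seat, within 80 mm sideways, level within 14 degrees, at rest, off the manifold; vent plunger out within 2 mm; loose stock within 20 mm (tray) or 30 mm (counter) of its start. The robot ends holding (z of cap_center in the frame of outlet above 0.06 m and horizontal distance between cap_center and outlet below 0.08 m and angle between cap_center's own z axis and vertical below 0.25 rad and contact force between cap and the fingers above 3 N and contact force between cap and manifold below 0.1 N and linear speed of cap below 0.03 m/s and value of joint vent below 0.002 m and distance of each of reducer, coupling from where it was at the start of the episode below 0.02 m and distance of each of wrench, solvent_tin, tape_roll, big_reducer from where it was at the start of the episode below 0.03 m); the arm keeps its last pose, push and grip.
It fails at once if loose stock knocked about (distance of any of reducer, coupling from where it was at the start of the episode above 0.02 m or distance of any of wrench, solvent_tin, tape_roll, big_reducer from where it was at the start of the episode above 0.03 m).
It also fails if it takes over 72 s, if anything falls off the work surface, if the arm or the gripper's body presses on something with over 40 N, if the wrist force passes 120 N, or if a joint passes its speed limit or range.

### The arm

A 6-joint arm with a two-finger parallel gripper is mounted at the origin on the work surface. World frame = base frame: x ahead of the robot, y to its left, z up, the work surface at z = 0. Lengths are in m, angles in degrees, forces in N, time in s.
With the tool pointing down it reaches from about 0.275 to 0.775 m from the base axis. Payload 14.6 kg.
Tool frame: the origin (TCP) lies on the centre line of the jaws, within the pads' length; the fingertips stand 25 mm ahead of it and the grasp point (between the pads) lies 6 mm ahead of it; x points along the fingers, z is the direction in which the jaws open and shut, and the axes are right-handed (so a half turn about x gives the same grasp; the last joint's range is limited). The gripper opens to 85 mm and grips with 20 to 120 N. Pads are 22 mm wide; open, the fingers measure 114 mm over their backs; the gripper's body (76 mm by 85 mm) begins 54 mm behind the grasp point. The pads swing forward as they close: fully open they stand 13 mm farther back than shut.
Start: joints at [-72.439, 15.075, -2.767, 72.158, 0, 81.102], TCP at [0.234, -0.47, 0.256] pointing down, gripper open.
Joint ranges: [-151.79, 151.79], [-50.71, 97.33], [-67.44, 78.34], [-121.81, 120.89], [-77.56, 73.72], [-180, 180]. Speed limits (degrees/s): [108.29, 108.29, 147.25, 159.86, 180, 180].

### API

Orientations are given as [roll, pitch, yaw] about the fixed x, y, z axes, in that order (R = Rz(yaw) Ry(pitch) Rx(roll)).
In Python, from workcell import manip gives the robot as it stands.
- The arm moves only by the tool step_arm, never from a script. Its argument "motion" is a list of rows, each an object of numbers: "dx", "dy", "dz": the shift along the tool's x, y, z in mm; "wx", "wy", "wz": the turn, a rotation vector about the tool's x, y, z in degrees; "grip": the finger opening in mm, from 0 to 85.4. A call has exactly 8 rows; each row is the pose to reach, as a shift and turn from the pose commanded when the call began, along the tool's axes at that moment; what a row does not reach only later rows make up. A row lasts 1/8 s, in which the tool goes at most 62.5 mm and 10.7 degrees, less where a joint would pass 70% of its speed; a pose out of reach is approached as far as the arm can. A call with a gripper value outside its range is refused whole. The fingers move at their own pace and stop on an object; "newtons" is the grip in N (left out, the last holds). Time passes only in rows, so rows that repeat a pose let the fingers close, or fill a call up. It gives the time, the measured TCP pose, the force and the opening at its end, in the units of the state.
- manip.read_state(): the state, without advancing time (a new reading comes with each control period).
- manip.camera(name): name is "side" or "top" or "wrist"; returns a dict with "frame" (420x560x3 uint8, red, green, blue), "K" (3x3 intrinsics, pixels), "rvec" (rotation vector, rad) and "tvec" (3), from world to camera coordinates, as OpenCV has them. Camera axes: x right, y down, z forward; pixel columns grow to the right and rows downward; lengths in m; the calibration is good to about 2 mm. A picture is of the moment at which its call begins. There is no depth.
- manip.sign_off(): hands the job in, once; it reports no verdict.
Trained networks look in a picture, given as the dict that the camera call returned (one of the last four; its "shot" number tells which), for a name from the list of things; names that differ only in an ending like _2 or _b are one class to them, and where a whole thing is asked for, a point or a joint stands for the part that bears it (a point fixed in the world has none). Each returns a list of dicts, best first, with "p" (0 to 1); they miss things now and then, are a little off and sometimes report something else, mostly with a low value. They report only what shows in the picture. A call takes as long as a camera call. They do not tell look-alikes from the thing itself.
- manip.recognise(picture, label): "at" ([x, y, z] in m, in the coordinates of the camera as it stood for that picture, good to about 4 mm: the middle of the surface that is visible of it).
- manip.mark_of(picture, label): "at" ([x, y, z] in m, in the coordinates of the camera as it stood for that picture, good to about 4 mm: a listed point, or the origin of a listed thing).
The state is a dict: "time_s": time; "qpos": joint angles; "qd": joint speeds; "effort": joint torques, N m; "eef_pos": TCP position; "tool_rot": TCP orientation; "force": force on the tool from outside, world axes, zero at the start; "torque": the same for the moment, N m; "grip_width": finger opening in m.
Only numpy, scipy, OpenCV 4.12 (cv2) and the standard library are available. Lean on these libraries where they do the work, as an engineer would, in place of code of your own. Each camera call takes 0.05 s, during which the arm holds its last target. There are 200 camera calls.

## Working session

There is one attempt and no reset: what is moved stays moved. The work goes in short steps, Python scripts to look and compute and a tool call to move; the robot and the scene stay as the last step left them, time stands still between calls to the robot, and variables do not carry over. Pictures are saved under pics/ and viewed, on a budget of 10 in all, crops included, one or two more only if the job needs it, and the job is handed in when it is done.

Besides the shell and the picture viewer there is one more tool, called after ">>>" by a JSON object that holds its "fn" and its "kwargs", one argument or row to a line. step_arm: Moves the arm, as the interface text tells. Its arguments: {"type":"object","properties":{"motion":{"type":"array"},"newtons":{"type":"number"}},"required":["motion"]}

```bash
mkdir -p pics; cat > h.py <<'E'
import numpy as np, cv2
from workcell import manip
from scipy.spatial.transform import Rotation as R
def world(p,x):
    return cv2.Rodrigues(np.array(p["rvec"],float))[0].T@(np.array(x)-np.array(p["tvec"]).ravel())
def pix(p,X):
    return cv2.projectPoints(np.array([X],float),np.array(p["rvec"],float),np.array(p["tvec"],float),np.array(p["K"],float),None)[0].ravel()
def ray(p,u,v,z):
    M=cv2.Rodrigues(np.array(p["rvec"],float))[0]; c=-M.T@np.array(p["tvec"]).ravel()
    d=M.T@np.linalg.inv(p["K"])@[u,v,1]; return c+d*(z-c[2])/d[2]
def find(p,l,f="mark_of",n=4):
    for d in getattr(manip,f)(p,l)[:n]:
        X=world(p,d["at"]); print(l,f,round(d["p"],2),X.round(4),pix(p,X).round(0))
def save(p,n,crop=None,s=1):
    im=p["frame"][:,:,::-1]
    if crop: a,b,c,d=crop; im=im[b:d,a:c]
    cv2.imwrite("pics/"+n,cv2.resize(im,None,fx=s,fy=s,interpolation=cv2.INTER_CUBIC))
E
python3 - <<'E'
from h import *
s=manip.read_state(); print(s)
ims=[]
for n in ("top","side"):
    p=manip.camera(n); ims.append(p["frame"])
    for l in ("cap_center","cap_mark","vent_top","outlet","manifold","reducer","coupling"): find(p,l)
    save(p,n+".png",s=1.4)
E
```

```text
{'time_s': 0.0, 'qpos': array([-7.24385846e+01,  1.50990515e+01, -2.80304608e+00,  7.21581487e+01,
       -2.45245249e-04,  8.11019612e+01]), 'qd': array([-6.78563493e-02,  5.26896824e-05,  7.86460388e-02, -2.39020211e-02,
        4.44911536e-02, -9.00040213e-02]), 'effort': array([ 6.51130413e-04, -6.37607288e+01,  3.84564757e+01,  1.36756006e-02,
       -5.67708389e-05, -7.28012083e-06]), 'eef_pos': array([ 0.23384207, -0.46977674,  0.25582771]), 'tool_rot': array([171.3351946 ,  89.93975326, 107.79464894]), 'force': array([-0.66757124,  0.65970261,  0.35260151]), 'torque': array([0.03064826, 0.03823149, 0.04334837]), 'grip_width': 0.08517229183466445}
cap_center mark_of 0.74 [ 0.539  -0.0253  0.0948] [286. 197.]
cap_center mark_of 0.73 [ 0.5243 -0.0173  0.1154] [283. 201.]
cap_center mark_of 0.67 [ 0.6049 -0.233   0.0273] [347. 183.]
cap_center mark_of 0.4 [ 0.5    -0.2083  0.0156] [339. 214.]
cap_mark mark_of 0.69 [ 0.5256 -0.0195  0.1118] [284. 200.]
cap_mark mark_of 0.6 [ 0.5992 -0.2045  0.0591] [340. 183.]
cap_mark mark_of 0.59 [ 0.5098 -0.2009  0.0295] [337. 210.]
vent_top ma
[... 347 characters left out ...]
r mark_of 0.65 [ 0.5441 -0.0257  0.0964] [255. 201.]
cap_mark mark_of 0.75 [ 0.5229 -0.0226  0.112 ] [263. 198.]
cap_mark mark_of 0.74 [ 0.5092 -0.1991  0.0271] [281. 188.]
cap_mark mark_of 0.69 [ 0.5955 -0.2081  0.0575] [252. 175.]
cap_mark mark_of 0.5 [0.5611 0.1811 0.0097] [230. 281.]
vent_top mark_of 0.51 [0.61  0.123 0.106] [213. 232.]
outlet mark_of 0.6 [ 0.5428 -0.0262  0.075 ] [256. 208.]
manifold mark_of 0.65 [ 5.721e-01  4.850e-02 -1.000e-04] [239. 248.]
manifold mark_of 0.28 [ 0.5427 -0.025   0.0772] [256. 208.]
reducer mark_of 0.87 [0.5347 0.1211 0.0107] [247. 265.]
reducer mark_of 0.61 [ 0.5812 -0.4647 -0.0032] [274. 149.]
coupling mark_of 0.72 [0.5605 0.1863 0.0068] [230. 283.]
```

View pics/top.png

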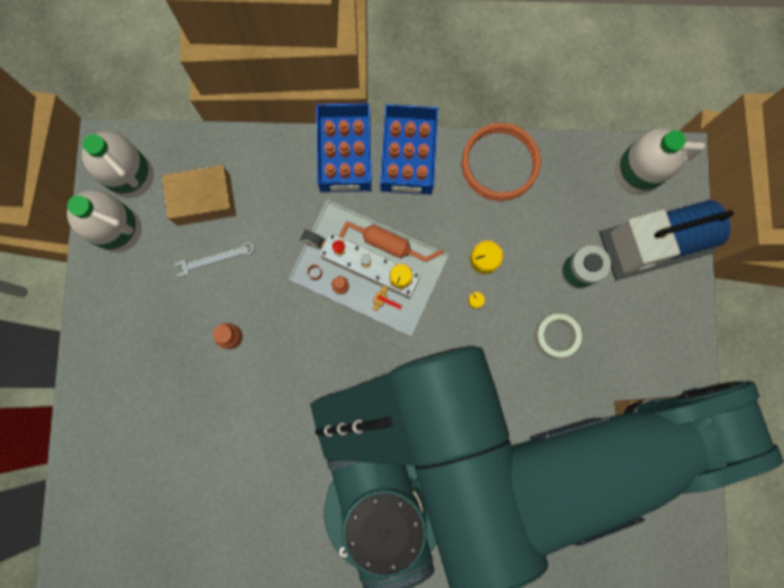

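View pics/side.png

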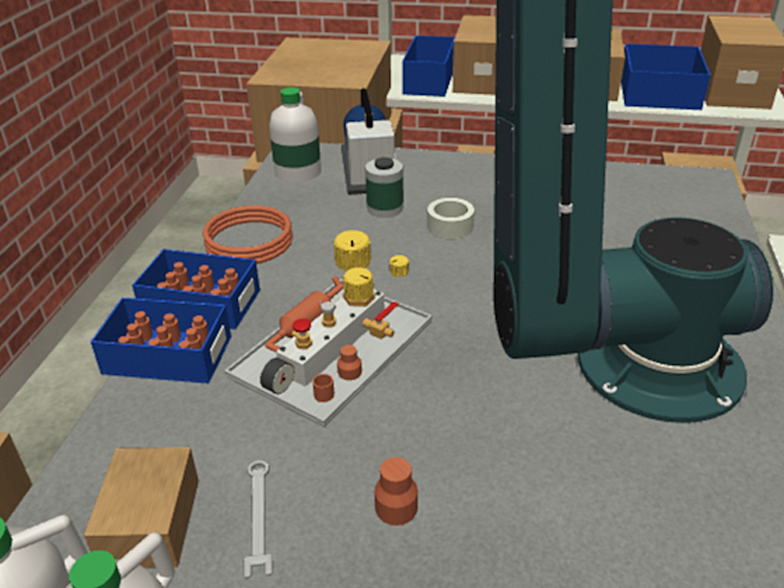

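Yellow look-alikes in the top view (560-wide frame): the cap on the manifold at (286,197), the large loose one at (347,183) and the small loose one at (340,214). I choose the middle-sized one on the block. The red vent is at (241,176), which puts it at manifold y=+75. The relief valve is between the two.

```bash
cat >> h.py <<'E'
def pose(s): return np.array(s["eef_pos"]),R.from_euler("xyz",s["tool_rot"],degrees=True)
def plan(target,j6=None,yaw=None):
    """total tool-frame shift (mm) and turn (deg) to put TCP at target, tool down, given J6 or yaw of tool z"""
    s=manip.read_state(); p,r=pose(s); t=np.array(target,float)
    zz=r.apply([0,0,1]); y0=np.degrees(np.arctan2(zz[1],zz[0])); q=s["qpos"]
    if yaw is None:
        j1=np.degrees(np.arctan2(t[1],t[0])-np.arcsin(.081/np.hypot(*t[:2])))
        yaw=y0+(j1-q[0])-(j6-q[5]); print("J1->",j1)
    d=yaw-y0
    a=np.radians(yaw); X=np.array([0,0,-1.]);Z=np.array([np.cos(a),np.sin(a),0])
    rt=R.from_matrix(np.c_[X,np.cross(Z,X),Z])
    w=(r.inv()*rt).as_rotvec(degrees=True)
    print("from",p.round(4),"J",q.round(1),"yaw_z",y0.round(1),"->",round(yaw,1),"turn",round(d,1)); print("d mm",(r.inv().apply(t-p)*1e3).round(1),"w",w.round(2), "down err",np.degrees(np.arccos(-r.apply([1,0,0])[2])).round(2))
E
python3 - <<'E'
from h import *
plan([.606,.122,.256],j6=0)
p=manip.camera("side")
save(p,"capcrop.png",(190,150,330,290),4)
E
```

```text
J1-> 3.8532757169762517
from [ 0.2339 -0.47    0.2563] J [-72.4  15.1  -2.8  72.2   0.   81.1] yaw_z -63.5 -> 93.9 turn 157.4
d mm [ 3.000e-01  5.969e+02 -3.642e+02] w [-157.4    0.     0. ] down err 0.0
```

View pics/capcrop.png

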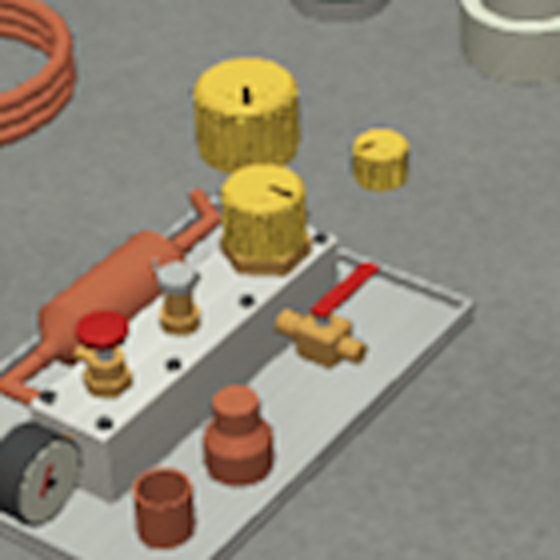

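The crop shows the middle-sized cap on the brass hexagon at the block's right end (crop 263,215), and the red button at (100,330).

>>> {"fn": "step_arm", "kwargs": {
  "motion": [
    {"dy": 37, "dz": -23, "wx": -10, "grip": 0},
    {"dy": 75, "dz": -45, "wx": -20, "grip": 0},
    {"dy": 112, "dz": -68, "wx": -30, "grip": 0},
    {"dy": 149, "dz": -91, "wx": -40, "grip": 0},
    {"dy": 187, "dz": -114, "wx": -50, "grip": 0},
    {"dy": 224, "dz": -137, "wx": -60, "grip": 0},
    {"dy": 261, "dz": -159, "wx": -70, "grip": 0},
    {"dy": 298, "dz": -182, "wx": -80, "grip": 0}
  ],
  "newtons": 60
}}

```text
invalid input at $.motion[0]: expected keys dx, dy, dz, wx, wy, wz, grip
```

```bash
python3 - <<'E'
from h import *
plan([.606,.122,.256],j6=0)
E
```

```text
J1-> 3.8532757169762517
from [ 0.2339 -0.47    0.2563] J [-72.4  15.1  -2.8  72.2  -0.   81.1] yaw_z -63.5 -> 93.9 turn 157.4
d mm [ 3.000e-01  5.969e+02 -3.642e+02] w [-157.39   -0.     -0.  ] down err 0.0
```

>>> {"fn": "step_arm", "kwargs": {
  "motion": [
    {"dx": 0, "dy": 37, "dz": -23, "wx": -10, "wy": 0, "wz": 0, "grip": 0},
    {"dx": 0, "dy": 75, "dz": -45, "wx": -20, "wy": 0, "wz": 0, "grip": 0},
    {"dx": 0, "dy": 112, "dz": -68, "wx": -30, "wy": 0, "wz": 0, "grip": 0},
    {"dx": 0, "dy": 149, "dz": -91, "wx": -40, "wy": 0, "wz": 0, "grip": 0},
    {"dx": 0, "dy": 187, "dz": -114, "wx": -50, "wy": 0, "wz": 0, "grip": 0},
    {"dx": 0, "dy": 224, "dz": -137, "wx": -60, "wy": 0, "wz": 0, "grip": 0},
    {"dx": 0, "dy": 261, "dz": -159, "wx": -70, "wy": 0, "wz": 0, "grip": 0},
    {"dx": 0, "dy": 298, "dz": -182, "wx": -80, "wy": 0, "wz": 0, "grip": 0}
  ],
  "newtons": 60
}}

```text
time_s: 1.85
eef_pos: [0.4202, -0.1731, 0.2564]
tool_rot: [-52.5, 90.0, -35.8]
force: [0.9, -0.8, -0.1]
grip_width: 0.0001
```

```bash
python3 - <<'E'
from h import *
plan([.606,.122,.256],j6=0)
E
```

```text
J1-> 3.8532757169762517
from [ 0.4202 -0.1731  0.2564] J [-32.7   8.1 -11.9  69.9  -0.   40.5] yaw_z 16.8 -> 93.9 turn 77.1
d mm [  0.4 228.9 263. ] w [-7.707e+01 -0.000e+00  3.000e-02] down err 0.02
```

>>> {"fn": "step_arm", "kwargs": {
  "motion": [
    {"dx": 0, "dy": 29, "dz": 33, "wx": -10, "wy": 0, "wz": 0, "grip": 0},
    {"dx": 0, "dy": 57, "dz": 66, "wx": -20, "wy": 0, "wz": 0, "grip": 0},
    {"dx": 0, "dy": 86, "dz": 99, "wx": -30, "wy": 0, "wz": 0, "grip": 0},
    {"dx": 0, "dy": 115, "dz": 132, "wx": -40, "wy": 0, "wz": 0, "grip": 0},
    {"dx": 0, "dy": 143, "dz": 165, "wx": -50, "wy": 0, "wz": 0, "grip": 0},
    {"dx": 0, "dy": 172, "dz": 198, "wx": -60, "wy": 0, "wz": 0, "grip": 0},
    {"dx": 0, "dy": 201, "dz": 231, "wx": -69, "wy": 0, "wz": 0, "grip": 0},
    {"dx": 0, "dy": 229, "dz": 263, "wx": -77, "wy": 0, "wz": 0, "grip": 0}
  ]
}}

```text
time_s: 2.85
eef_pos: [0.6076, 0.1212, 0.2562]
tool_rot: [-115.2, 90.0, -21.5]
force: [0.5, -0.5, 0.3]
grip_width: 0.0001
```

```bash
python3 - <<'E'
from h import *
p=manip.camera("wrist")
for l in ("vent_top","cap_center","cap_mark","outlet"): find(p,l,n=2)
plan([.606,.122,.15],j6=0)
save(p,"w1.png")
E
```

```text
vent_top mark_of 0.7 [0.6079 0.1246 0.1074] [285. 199.]
cap_center mark_of 0.58 [ 0.542  -0.0216  0.0926] [110. 105.]
J1-> 3.8532757169762517
from [0.6067 0.1196 0.2561] J [ 3.6 24.5 11.7 77.2 -0.   0.2] yaw_z 93.4 -> 93.9 turn 0.5
d mm [106.1   0.5   2.5] w [-0.45 -0.01 -0.03] down err 0.03
```

View pics/w1.png

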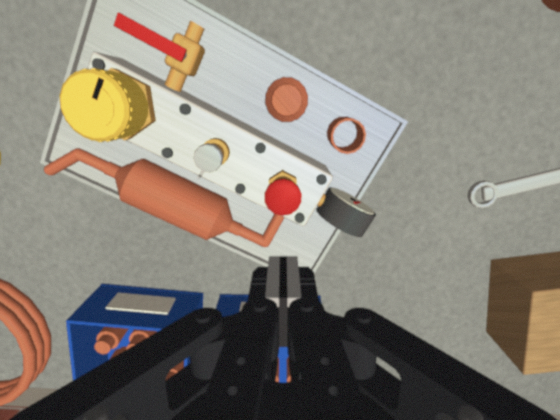

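The wrist view has the red button at (283,197), the cap top around (95,103) with its stripe towards the front, and the relief valve at (210,157). I'll refine these from colour.

```bash
python3 - <<'E'
from h import *
p=manip.camera("wrist")
h=cv2.cvtColor(p["frame"],cv2.COLOR_RGB2HSV)
m=(((h[...,0]<4)|(h[...,0]>176))&(h[...,1]>200)&(h[...,2]>90)).astype(np.uint8)
n,_,st,c=cv2.connectedComponentsWithStats(m)
for i in range(1,n):
    if st[i,4]>200: print(st[i],c[i],ray(p,*c[i],.108))
m=cv2.inRange(h,(22,120,200),(34,255,255))
n,_,st,c=cv2.connectedComponentsWithStats(m)
for i in range(1,n):
    if st[i,4]>300: print("Y",st[i],c[i],ray(p,*c[i],.1145))
t=manip.camera("top"); find(t,"vent_top")
t=manip.camera("side"); find(t,"vent_top")
plan([.606,.122,.15],j6=0)
E
```

```text
Y [  62   71   72   73 3696] [ 96.73051948 108.11958874] [ 0.54188449 -0.02204979  0.1145    ]
vent_top mark_of 0.59 [0.6069 0.1188 0.1066] [215. 230.]
vent_top mark_of 0.39 [ 0.5739  0.051  -0.0024] [239. 249.]
vent_top mark_of 0.27 [ 0.4177 -0.4068  0.0006] [321. 161.]
vent_top mark_of 0.21 [0.3961 0.3842 0.    ] [284. 363.]
J1-> 3.8532757169762517
from [0.6067 0.1191 0.2566] J [ 3.6 24.5 11.7 77.2 -0.   0.2] yaw_z 93.4 -> 93.9 turn 0.5
d mm [106.6   0.6   2.9] w [-0.47 -0.    0.02] down err 0.02
```

>>> {"fn": "step_arm", "kwargs": {
  "motion": [
    {"dx": 25, "dy": 0, "dz": 1, "wx": 0, "wy": 0, "wz": 0, "grip": 0},
    {"dx": 50, "dy": 0, "dz": 2, "wx": 0, "wy": 0, "wz": 0, "grip": 0},
    {"dx": 75, "dy": 0, "dz": 2, "wx": 0, "wy": 0, "wz": 0, "grip": 0},
    {"dx": 95, "dy": 0, "dz": 2, "wx": 0, "wy": 0, "wz": 0, "grip": 0},
    {"dx": 110, "dy": 0, "dz": 2, "wx": 0, "wy": 0, "wz": 0, "grip": 0},
    {"dx": 118, "dy": 0, "dz": 2, "wx": 0, "wy": 0, "wz": 0, "grip": 0},
    {"dx": 122, "dy": 0, "dz": 2, "wx": 0, "wy": 0, "wz": 0, "grip": 0},
    {"dx": 124, "dy": 0, "dz": 2, "wx": 0, "wy": 0, "wz": 0, "grip": 0}
  ]
}}

```text
time_s: 4.35
eef_pos: [0.607, 0.1218, 0.1329]
tool_rot: [-105.0, 90.0, -11.6]
force: [-4.1, -1.2, 6.1]
grip_width: 0.0
```

```bash
python3 - <<'E'
from h import *
s=manip.read_state(); print(s["eef_pos"],s["force"])
p=manip.camera("side"); save(p,"press.png",(180,180,300,290),5)
E
```

```text
[0.60696477 0.12177001 0.13286674] [-4.10149054 -1.21120672  6.07405281]
```

View pics/press.png

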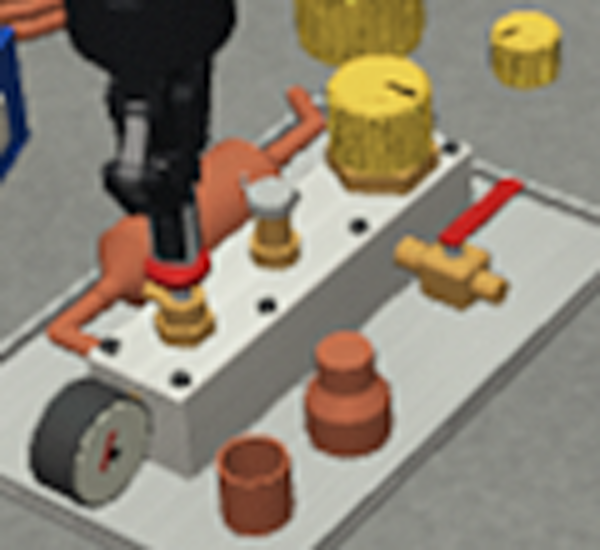

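The closed fingertips are on the red button, at crop (178,260), and the force is about 6 N. Next I press through the stroke gradually.

>>> {"fn": "step_arm", "kwargs": {
  "motion": [
    {"dx": 2, "dy": 0, "dz": 0, "wx": 0, "wy": 0, "wz": 0, "grip": 0},
    {"dx": 4, "dy": 0, "dz": 0, "wx": 0, "wy": 0, "wz": 0, "grip": 0},
    {"dx": 5, "dy": 0, "dz": 0, "wx": 0, "wy": 0, "wz": 0, "grip": 0},
    {"dx": 6, "dy": 0, "dz": 0, "wx": 0, "wy": 0, "wz": 0, "grip": 0},
    {"dx": 7, "dy": 0, "dz": 0, "wx": 0, "wy": 0, "wz": 0, "grip": 0},
    {"dx": 7.5, "dy": 0, "dz": 0, "wx": 0, "wy": 0, "wz": 0, "grip": 0},
    {"dx": 8, "dy": 0, "dz": 0, "wx": 0, "wy": 0, "wz": 0, "grip": 0},
    {"dx": 8.5, "dy": 0, "dz": 0, "wx": 0, "wy": 0, "wz": 0, "grip": 0}
  ]
}}

```text
time_s: 5.4
eef_pos: [0.607, 0.1218, 0.1251]
tool_rot: [-100.9, 89.9, -7.5]
force: [-4.8, -1.2, 10.2]
grip_width: -0.0001
```

>>> {"fn": "step_arm", "kwargs": {
  "motion": [
    {"dx": 0.5, "dy": 0, "dz": 0, "wx": 0, "wy": 0, "wz": 0, "grip": 0},
    {"dx": 1, "dy": 0, "dz": 0, "wx": 0, "wy": 0, "wz": 0, "grip": 0},
    {"dx": 1.5, "dy": 0, "dz": 0, "wx": 0, "wy": 0, "wz": 0, "grip": 0},
    {"dx": 1.5, "dy": 0, "dz": 0, "wx": 0, "wy": 0, "wz": 0, "grip": 0},
    {"dx": 2, "dy": 0, "dz": 0, "wx": 0, "wy": 0, "wz": 0, "grip": 0},
    {"dx": 2, "dy": 0, "dz": 0, "wx": 0, "wy": 0, "wz": 0, "grip": 0},
    {"dx": 2, "dy": 0, "dz": 0, "wx": 0, "wy": 0, "wz": 0, "grip": 0},
    {"dx": 2, "dy": 0, "dz": 0, "wx": 0, "wy": 0, "wz": 0, "grip": 0}
  ]
}}

```text
time_s: 6.4
eef_pos: [0.6071, 0.1218, 0.1242]
tool_rot: [-98.8, 89.9, -5.3]
force: [-8.8, -1.3, 25.3]
grip_width: -0.0001
```

The solid stop is reached: the force jumped to 25 N at TCP z 0.124. I'll hold for a second, then retract and open.

>>> {"fn": "step_arm", "kwargs": {
  "motion": [
    {"dx": 0, "dy": 0, "dz": 0, "wx": 0, "wy": 0, "wz": 0, "grip": 0},
    {"dx": 0, "dy": 0, "dz": 0, "wx": 0, "wy": 0, "wz": 0, "grip": 0},
    {"dx": 0, "dy": 0, "dz": 0, "wx": 0, "wy": 0, "wz": 0, "grip": 0},
    {"dx": 0, "dy": 0, "dz": 0, "wx": 0, "wy": 0, "wz": 0, "grip": 0},
    {"dx": 0, "dy": 0, "dz": 0, "wx": 0, "wy": 0, "wz": 0, "grip": 0},
    {"dx": 0, "dy": 0, "dz": 0, "wx": 0, "wy": 0, "wz": 0, "grip": 0},
    {"dx": 0, "dy": 0, "dz": 0, "wx": 0, "wy": 0, "wz": 0, "grip": 0},
    {"dx": 0, "dy": 0, "dz": 0, "wx": 0, "wy": 0, "wz": 0, "grip": 0}
  ]
}}

```text
time_s: 7.4
eef_pos: [0.6071, 0.1218, 0.1242]
tool_rot: [-98.3, 89.9, -4.9]
force: [-9.3, -2.1, 26.3]
grip_width: -0.0001
```

>>> {"fn": "step_arm", "kwargs": {
  "motion": [
    {"dx": 0, "dy": 0, "dz": 0, "wx": 0, "wy": 0, "wz": 0, "grip": 0},
    {"dx": 0, "dy": 0, "dz": 0, "wx": 0, "wy": 0, "wz": 0, "grip": 0},
    {"dx": -5, "dy": 0, "dz": 0, "wx": 0, "wy": 0, "wz": 0, "grip": 0},
    {"dx": -15, "dy": 0, "dz": 0, "wx": 0, "wy": 0, "wz": 0, "grip": 0},
    {"dx": -30, "dy": 0, "dz": 0, "wx": 0, "wy": 0, "wz": 0, "grip": 0},
    {"dx": -50, "dy": 0, "dz": 0, "wx": 0, "wy": 0, "wz": 0, "grip": 40},
    {"dx": -75, "dy": 0, "dz": 0, "wx": 0, "wy": 0, "wz": 0, "grip": 85},
    {"dx": -100, "dy": 0, "dz": 0, "wx": 0, "wy": 0, "wz": 0, "grip": 85}
  ]
}}

```text
time_s: 8.4
eef_pos: [0.6069, 0.1218, 0.2233]
tool_rot: [-84.5, 90.0, 8.9]
force: [0.3, 0.5, -0.0]
grip_width: 0.0541
```

```bash
python3 - <<'E'
from h import *
plan([.5419,-.024,.225],j6=0)
p=manip.camera("side"); find(p,"vent_top");find(p,"cap_center")
E
```

```text
J1-> -11.123860889018301
from [0.6069 0.1218 0.2233] J [ 3.8 25.   7.4 72.4  0.   0.4] yaw_z 93.5 -> 78.9 turn -14.6
d mm [  -1.7   73.7 -141.7] w [1.458e+01 1.000e-02 4.000e-02] down err 0.04
vent_top mark_of 0.59 [0.591  0.4314 0.0043] [184. 366.]
vent_top mark_of 0.44 [0.6088 0.1228 0.1089] [214. 231.]
cap_center mark_of 0.83 [ 0.6066 -0.2356  0.0271] [251. 178.]
cap_center mark_of 0.59 [ 0.5427 -0.0232  0.094 ] [255. 203.]
cap_center mark_of 0.49 [ 0.5035 -0.2125  0.013 ] [284. 190.]
```

>>> {"fn": "step_arm", "kwargs": {
  "motion": [
    {"dx": 0, "dy": 12, "dz": -24, "wx": 2.5, "wy": 0, "wz": 0, "grip": 85},
    {"dx": 0, "dy": 25, "dz": -47, "wx": 5, "wy": 0, "wz": 0, "grip": 85},
    {"dx": 0, "dy": 37, "dz": -71, "wx": 7.5, "wy": 0, "wz": 0, "grip": 85},
    {"dx": 0, "dy": 49, "dz": -94, "wx": 10, "wy": 0, "wz": 0, "grip": 85},
    {"dx": 0, "dy": 61, "dz": -118, "wx": 12.5, "wy": 0, "wz": 0, "grip": 85},
    {"dx": 0, "dy": 74, "dz": -142, "wx": 14.6, "wy": 0, "wz": 0, "grip": 85},
    {"dx": 0, "dy": 74, "dz": -142, "wx": 14.6, "wy": 0, "wz": 0, "grip": 85},
    {"dx": 0, "dy": 74, "dz": -142, "wx": 14.6, "wy": 0, "wz": 0, "grip": 85}
  ]
}}

```text
time_s: 9.55
eef_pos: [0.5416, -0.024, 0.2215]
tool_rot: [59.4, 90.0, 138.3]
force: [0.2, 0.4, 1.1]
grip_width: 0.085
```

```bash
python3 - <<'E'
from h import *
p=manip.camera("wrist")
for l in ("cap_center","cap_mark","vent_top"): find(p,l,n=2)
h=cv2.cvtColor(p["frame"],cv2.COLOR_RGB2HSV)
print("TCP ax at .1145",pix(p,[*manip.read_state()["eef_pos"][:2],.1145]))
plan([.5419,-.024,.120],j6=0)
save(p,"w2.png")
E
```

```text
cap_center mark_of 0.83 [ 0.5037 -0.2108  0.0179] [ 89. 182.]
cap_center mark_of 0.65 [ 0.5441 -0.0169  0.0939] [291. 209.]
cap_mark mark_of 0.65 [ 0.5256 -0.0151  0.1125] [289. 192.]
cap_mark mark_of 0.63 [ 0.5139 -0.2014  0.0305] [ 95. 194.]
vent_top mark_of 0.82 [0.6101 0.1265 0.1056] [488. 259.]
TCP ax at .1145 [281.45039346 216.43573902]
J1-> -11.123860889018301
from [ 0.5417 -0.0238  0.2216] J [-11.1  17.5  -4.7  67.8   0.   -0. ] yaw_z 78.9 -> 78.9 turn -0.0
d mm [101.6  -0.3  -0.2] w [ 0.04  0.   -0.01] down err 0.01
```

View pics/w2.png

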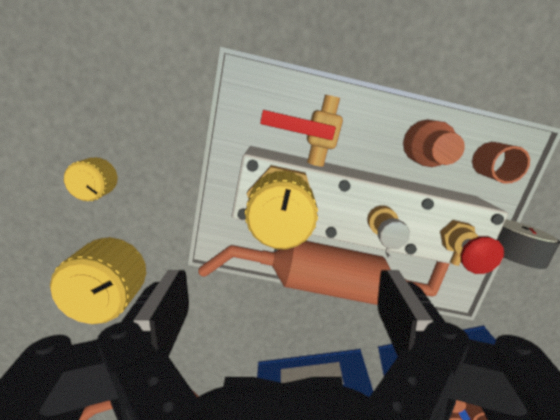

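The cap's top is centred at (282,214) and the tool axis projects to (281,216), so the tool is centred over the cap. The stripe points up to the manifold's front, and the vent button is out. I go down and grip the upper part.

>>> {"fn": "step_arm", "kwargs": {
  "motion": [
    {"dx": 30, "dy": 0, "dz": 0, "wx": 0, "wy": 0, "wz": 0, "grip": 85},
    {"dx": 60, "dy": 0, "dz": 0, "wx": 0, "wy": 0, "wz": 0, "grip": 85},
    {"dx": 85, "dy": 0, "dz": 0, "wx": 0, "wy": 0, "wz": 0, "grip": 85},
    {"dx": 98, "dy": 0, "dz": 0, "wx": 0, "wy": 0, "wz": 0, "grip": 85},
    {"dx": 105, "dy": 0, "dz": 0, "wx": 0, "wy": 0, "wz": 0, "grip": 80},
    {"dx": 105, "dy": 0, "dz": 0, "wx": 0, "wy": 0, "wz": 0, "grip": 50},
    {"dx": 105, "dy": 0, "dz": 0, "wx": 0, "wy": 0, "wz": 0, "grip": 45},
    {"dx": 105, "dy": 0, "dz": 0, "wx": 0, "wy": 0, "wz": 0, "grip": 45}
  ],
  "newtons": 60
}}

```text
time_s: 10.75
eef_pos: [0.5419, -0.0247, 0.1179]
tool_rot: [-110.5, 89.9, -31.6]
force: [-1.8, -0.9, 4.9]
grip_width: 0.052
```

>>> {"fn": "step_arm", "kwargs": {
  "motion": [
    {"dx": 0, "dy": 0, "dz": 0, "wx": 0, "wy": 0, "wz": 0, "grip": 40},
    {"dx": 0, "dy": 0, "dz": 0, "wx": 0, "wy": 0, "wz": 0, "grip": 40},
    {"dx": 0, "dy": 0, "dz": 0, "wx": 3, "wy": 0, "wz": 0, "grip": 40},
    {"dx": 0, "dy": 0, "dz": 0, "wx": 6, "wy": 0, "wz": 0, "grip": 40},
    {"dx": 0, "dy": 0, "dz": 0, "wx": 9, "wy": 0, "wz": 0, "grip": 40},
    {"dx": 0, "dy": 0, "dz": 0, "wx": 12, "wy": 0, "wz": 0, "grip": 40},
    {"dx": 0, "dy": 0, "dz": 0, "wx": 15, "wy": 0, "wz": 0, "grip": 40},
    {"dx": 0, "dy": 0, "dz": 0, "wx": 15, "wy": 0, "wz": 0, "grip": 40}
  ],
  "newtons": 60
}}

```text
time_s: 11.75
eef_pos: [0.5426, -0.0251, 0.118]
tool_rot: [-102.6, 89.8, -38.7]
force: [2.1, -4.4, 2.7]
grip_width: 0.0519
```

```bash
python3 - <<'E'
from h import *
s=manip.read_state(); print(s["eef_pos"],s["force"],s["torque"],s["grip_width"],s["qpos"],s["effort"])
p=manip.camera("side"); save(p,"turn1.png",(200,140,320,250),5)
E
```

```text
[ 0.54264851 -0.025145    0.11796475] [ 2.13978924 -4.36334823  2.66421526] [-1.26555321 -0.20281591  0.53899442] 0.05194965530243686 [-11.20612284  21.29124355 -15.99900079  52.53764942  -0.08967918
  14.96325544] [  1.9149334  -68.09869051  31.61402106   1.08226553   1.52342174
   0.90877561]
```

View pics/turn1.png

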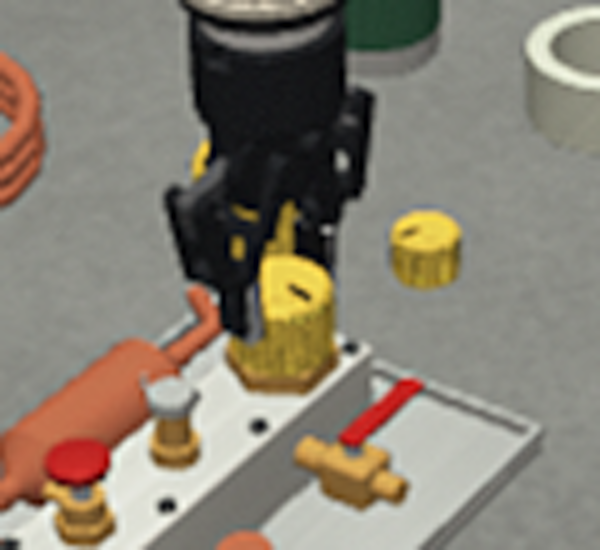

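The torque about the vertical is about 0.54 N·m after 15° clockwise, and J6 effort is 0.9 N·m. That looks solid, so I try the other way.

>>> {"fn": "step_arm", "kwargs": {
  "motion": [
    {"dx": 0, "dy": 0, "dz": 0, "wx": -6, "wy": 0, "wz": 0, "grip": 40},
    {"dx": 0, "dy": 0, "dz": 0, "wx": -12, "wy": 0, "wz": 0, "grip": 40},
    {"dx": 0, "dy": 0, "dz": 0, "wx": -18, "wy": 0, "wz": 0, "grip": 40},
    {"dx": 0, "dy": 0, "dz": 0, "wx": -24, "wy": 0, "wz": 0, "grip": 40},
    {"dx": 0, "dy": 0, "dz": 0, "wx": -30, "wy": 0, "wz": 0, "grip": 40},
    {"dx": 0, "dy": 0, "dz": 0, "wx": -36, "wy": 0, "wz": 0, "grip": 40},
    {"dx": 0, "dy": 0, "dz": 0, "wx": -42, "wy": 0, "wz": 0, "grip": 40},
    {"dx": 0, "dy": 0, "dz": 0, "wx": -48, "wy": 0, "wz": 0, "grip": 40}
  ]
}}

```text
time_s: 12.8
eef_pos: [0.5429, -0.0249, 0.118]
tool_rot: [-132.2, 89.8, -20.2]
force: [3.0, -3.0, 2.6]
grip_width: 0.0517
```

```bash
python3 - <<'E'
from h import *
s=manip.read_state(); print(s["eef_pos"],s["force"],s["torque"],s["grip_width"],s["qpos"],s["effort"])
p=manip.camera("side"); find(p,"cap_mark"); save(p,"turn2.png",(200,140,320,250),5)
E
```

```text
[ 0.54291219 -0.02494071  0.11804615] [ 2.95692677 -3.01478257  2.63757043] [-0.7156979  -0.6829583  -0.05180458] 0.051717794660018836 [-1.12076359e+01  2.12905990e+01 -1.59857595e+01  5.25259480e+01
 -3.12104571e-02 -3.32468614e+01] [  1.53830387 -67.41789579  30.76671481   1.58875097   0.69646781
   1.67740066]
cap_mark mark_of 0.66 [0.6089 0.1194 0.111 ] [214. 229.]
cap_mark mark_of 0.62 [ 0.5141 -0.2023  0.0266] [280. 187.]
cap_mark mark_of 0.61 [ 0.5956 -0.2079  0.0583] [252. 174.]
```

View pics/turn2.png

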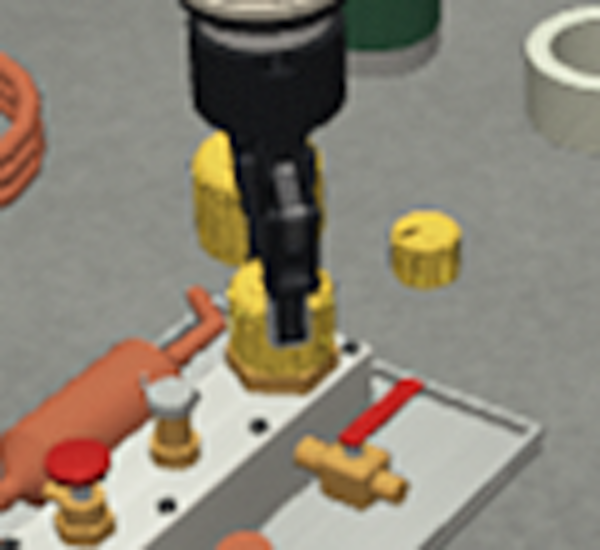

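The torque dropped to -0.05 N·m and the gripper turned with the cap (the finger now hides the stripe), so counterclockwise loosens it. I carry on in the same grasp.

>>> {"fn": "step_arm", "kwargs": {
  "motion": [
    {"dx": 0, "dy": 0, "dz": 0, "wx": -9, "wy": 0, "wz": 0, "grip": 40},
    {"dx": 0, "dy": 0, "dz": 0, "wx": -18, "wy": 0, "wz": 0, "grip": 40},
    {"dx": 0, "dy": 0, "dz": 0, "wx": -27, "wy": 0, "wz": 0, "grip": 40},
    {"dx": 0, "dy": 0, "dz": 0, "wx": -36, "wy": 0, "wz": 0, "grip": 40},
    {"dx": 0, "dy": 0, "dz": 0, "wx": -45, "wy": 0, "wz": 0, "grip": 40},
    {"dx": 0, "dy": 0, "dz": 0, "wx": -54, "wy": 0, "wz": 0, "grip": 40},
    {"dx": 0, "dy": 0, "dz": 0, "wx": -62, "wy": 0, "wz": 0, "grip": 40},
    {"dx": 0, "dy": 0, "dz": 0, "wx": -70, "wy": 0, "wz": 0, "grip": 40}
  ]
}}

```text
time_s: 13.9
eef_pos: [0.5423, -0.0245, 0.1179]
tool_rot: [170.9, 89.9, -7.1]
force: [0.4, 0.7, 8.9]
grip_width: 0.0518
```

>>> {"fn": "step_arm", "kwargs": {
  "motion": [
    {"dx": 0, "dy": 0, "dz": 0, "wx": -8, "wy": 0, "wz": 0, "grip": 40},
    {"dx": 0, "dy": 0, "dz": 0, "wx": -16, "wy": 0, "wz": 0, "grip": 40},
    {"dx": 0, "dy": 0, "dz": 0, "wx": -24, "wy": 0, "wz": 0, "grip": 40},
    {"dx": 0, "dy": 0, "dz": 0, "wx": -32, "wy": 0, "wz": 0, "grip": 40},
    {"dx": 0, "dy": 0, "dz": 0, "wx": -40, "wy": 0, "wz": 0, "grip": 40},
    {"dx": 0, "dy": 0, "dz": 0, "wx": -45, "wy": 0, "wz": 0, "grip": 40},
    {"dx": 0, "dy": 0, "dz": 0, "wx": -45, "wy": 0, "wz": 0, "grip": 40},
    {"dx": 0, "dy": 0, "dz": 0, "wx": -45, "wy": 0, "wz": 0, "grip": 40}
  ]
}}

```text
time_s: 14.9
eef_pos: [0.5422, -0.0244, 0.1179]
tool_rot: [130.0, 89.9, -3.3]
force: [0.4, -0.1, 10.1]
grip_width: 0.052
```

```bash
python3 - <<'E'
from h import *
s=manip.read_state(); print(s["eef_pos"],s["force"],s["torque"],s["grip_width"],s["qpos"])
p=manip.camera("side"); find(p,"cap_mark"); save(p,"turn3.png",(200,140,320,250),5)
E
```

```text
[ 0.54217117 -0.02438368  0.11793564] [ 0.36910661 -0.13453291 10.10120712] [-0.02104703  0.00609722  0.01152573] 0.05200336931095728 [-1.11875134e+01  2.12766313e+01 -1.60280105e+01  5.25813975e+01
  1.58419912e-02 -1.47912787e+02]
cap_mark mark_of 0.68 [ 0.5946 -0.2106  0.0556] [252. 175.]
cap_mark mark_of 0.64 [ 0.5526 -0.0447  0.1133] [253. 192.]
cap_mark mark_of 0.58 [ 0.5128 -0.2031  0.0274] [280. 187.]
```

View pics/turn3.png

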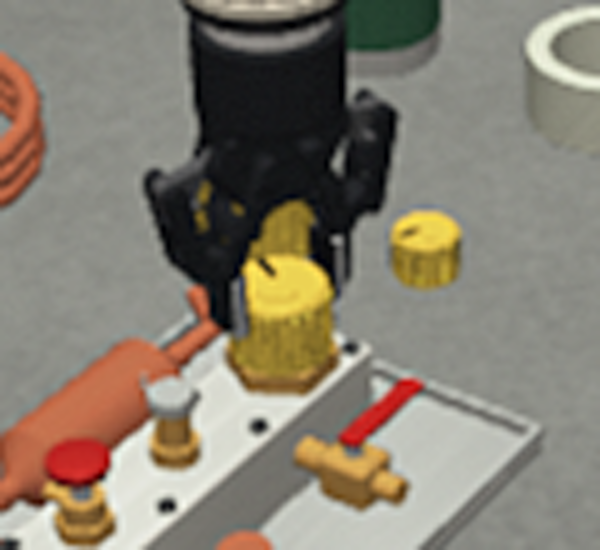

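The stripe is now at crop (262,263), on the far side, at a world angle of about -62°. That is roughly 142° of counterclockwise turning, past 125°. I lift gently first.

>>> {"fn": "step_arm", "kwargs": {
  "motion": [
    {"dx": -1, "dy": 0, "dz": 0, "wx": 0, "wy": 0, "wz": 0, "grip": 40},
    {"dx": -2, "dy": 0, "dz": 0, "wx": 0, "wy": 0, "wz": 0, "grip": 40},
    {"dx": -3, "dy": 0, "dz": 0, "wx": 0, "wy": 0, "wz": 0, "grip": 40},
    {"dx": -4, "dy": 0, "dz": 0, "wx": 0, "wy": 0, "wz": 0, "grip": 40},
    {"dx": -5, "dy": 0, "dz": 0, "wx": 0, "wy": 0, "wz": 0, "grip": 40},
    {"dx": -6, "dy": 0, "dz": 0, "wx": 0, "wy": 0, "wz": 0, "grip": 40},
    {"dx": -7, "dy": 0, "dz": 0, "wx": 0, "wy": 0, "wz": 0, "grip": 40},
    {"dx": -8, "dy": 0, "dz": 0, "wx": 0, "wy": 0, "wz": 0, "grip": 40}
  ]
}}

```text
time_s: 16.0
eef_pos: [0.5411, -0.0242, 0.1248]
tool_rot: [-76.4, 90.0, 150.4]
force: [0.7, 0.8, -1.6]
grip_width: 0.0518
```

>>> {"fn": "step_arm", "kwargs": {
  "motion": [
    {"dx": -10, "dy": 0, "dz": 0, "wx": 0, "wy": 0, "wz": 0, "grip": 40},
    {"dx": -20, "dy": 0, "dz": 0, "wx": 0, "wy": 0, "wz": 0, "grip": 40},
    {"dx": -30, "dy": 0, "dz": 0, "wx": 0, "wy": 0, "wz": 0, "grip": 40},
    {"dx": -42, "dy": 0, "dz": 0, "wx": 0, "wy": 0, "wz": 0, "grip": 40},
    {"dx": -54, "dy": 0, "dz": 0, "wx": 0, "wy": 0, "wz": 0, "grip": 40},
    {"dx": -66, "dy": 0, "dz": 0, "wx": 0, "wy": 0, "wz": 0, "grip": 40},
    {"dx": -76, "dy": 0, "dz": 0, "wx": 0, "wy": 0, "wz": 0, "grip": 40},
    {"dx": -80, "dy": 0, "dz": 0, "wx": 0, "wy": 0, "wz": 0, "grip": 40}
  ]
}}

```text
time_s: 17.0
eef_pos: [0.5417, -0.0244, 0.2054]
tool_rot: [122.4, 90.0, -10.8]
force: [1.3, 1.0, -0.7]
grip_width: 0.0519
```

>>> {"fn": "step_arm", "kwargs": {
  "motion": [
    {"dx": 0, "dy": 0, "dz": 0, "wx": 0, "wy": 0, "wz": 0, "grip": 40},
    {"dx": 0, "dy": 0, "dz": 0, "wx": 0, "wy": 0, "wz": 0, "grip": 40},
    {"dx": 0, "dy": 0, "dz": 0, "wx": 0, "wy": 0, "wz": 0, "grip": 40},
    {"dx": 0, "dy": 0, "dz": 0, "wx": 0, "wy": 0, "wz": 0, "grip": 40},
    {"dx": 0, "dy": 0, "dz": 0, "wx": 0, "wy": 0, "wz": 0, "grip": 40},
    {"dx": 0, "dy": 0, "dz": 0, "wx": 0, "wy": 0, "wz": 0, "grip": 40},
    {"dx": 0, "dy": 0, "dz": 0, "wx": 0, "wy": 0, "wz": 0, "grip": 40},
    {"dx": 0, "dy": 0, "dz": 0, "wx": 0, "wy": 0, "wz": 0, "grip": 40}
  ]
}}

```text
time_s: 18.0
eef_pos: [0.5416, -0.0244, 0.2048]
tool_rot: [118.7, 90.0, -14.4]
force: [0.3, 0.4, -1.3]
grip_width: 0.0521
```

```bash
python3 - <<'E'
from h import *
s=manip.read_state(); print(s["eef_pos"],s["force"],s["grip_width"],np.abs(s["qd"]).max())
p=manip.camera("side"); find(p,"cap_center"); find(p,"vent_top",n=2); find(p,"reducer",n=1); find(p,"coupling",n=1); save(p,"end.png",(170,120,330,290),3.5)
E
```

```text
[ 0.54156652 -0.02438096  0.20482327] [ 0.27276992  0.42564403 -1.34402704] 0.05208607244453015 0.052087712859204834
cap_center mark_of 0.84 [ 0.5417 -0.0223  0.1855] [254. 173.]
cap_center mark_of 0.67 [ 0.5011 -0.2117  0.0154] [285. 189.]
cap_center mark_of 0.48 [ 0.6074 -0.2353  0.0283] [251. 178.]
vent_top mark_of 0.47 [0.6076 0.1193 0.109 ] [215. 230.]
reducer mark_of 0.54 [0.533  0.1209 0.0086] [248. 266.]
coupling mark_of 0.51 [0.5587 0.184  0.0063] [231. 283.]
```

View pics/end.png

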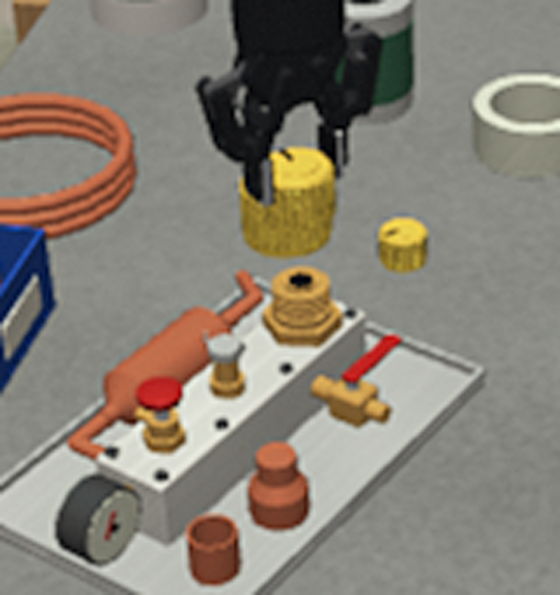

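The cap is held level at crop (290,200), clear above the bare spigot at (300,300). Its centre is at z 0.1855, about 0.11 m above the seat. The vent button is out and the stock has not moved.

```bash
python3 -c "
from workcell import manip
print(manip.sign_off())"
```

```text
the job is handed in; nothing more can be done
None
```

The job is done and handed in at about 18 s of the 72 s. The gripper is holding the cap level above its outlet.

- **Vent:** I pushed the plunger to its solid stop (25–26 N) and held it for over a second. It sprang back out, last measured at z ≈ 0.109 m against 0.110 m when out.
- **Thread:** Clockwise was solid at about 0.54 N·m after 15°. Counterclockwise gave at about 0.05 N·m, so this outlet has a normal right-hand thread. I turned the cap about 142° by its stripe in one grasp; the wrist itself turned 148° from its starting angle.
- **Lift:** The cap came straight up with no resistance. Its centre is about 0.11 m above the seat and within about 3 mm of the outlet axis.
- **Last checks:** The fingers are closed on the cap at 52 mm (60 N set) and the arm is at rest. The reducer and coupling are within about 3 mm of where they started. I did not re-measure the wrench, tin, tape roll or big reducer, but the arm never went near them.
- **Disagreements:** In several pictures the recognition networks also reported the two look-alike caps and a few false vents. I told these apart by position and size. The final picture agreed with the measurements.

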